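# Trip the batch bucket with two bar blanks

## Robot

A 6-joint arm with a two-finger parallel gripper is mounted at the origin on the work surface. World frame = base frame: x ahead of the robot, y to its left, z up, the work surface at z = 0. Lengths are in mm, angles in rad, forces in N, time in s.
With the tool pointing down it reaches from about 350 to 775 mm from the base axis. Payload 7.3 kg.
Tool frame: the origin (TCP) lies on the centre line of the jaws, within the pads' length; the fingertips stand 22 mm ahead of it and the grasp point (between the pads) lies 3 mm ahead of it; z points along the fingers, y is the direction in which the jaws open and shut (so a half turn about z gives the same grasp; the last joint's range is limited). The gripper opens to 92 mm and grips with 3 to 60 N. Pads are 19 mm wide; open, the fingers measure 130 mm over their backs; the gripper's body (75 mm by 190 mm) begins 47 mm behind the grasp point.
Start: joints at [1.15, 0.342, 1.524, -0, 1.275, -0.146], TCP at [142.445, 505.324, 248.741] pointing down, gripper open.
Joint ranges: [-2.53, 2.53], [-0.77, 2.02], [0.04, 2.7], [-1, 4.14], [0.28, 2.66], [-3.11, 3.11]. Speed limits (rad/s): [2.57, 2.57, 3.14, 3.14, 3.14, 3.14].

## Interface

Orientations are given as [roll, pitch, yaw] about the fixed x, y, z axes, in that order (R = Rz(yaw) Ry(pitch) Rx(roll)).
In Python, from plant import get_obs, capture, bot, spot_in gives the robot as it stands.
- The arm moves only by the shell command python3 -m handwheel 'ROWS' [OPENING]. ROWS is JSON, a list of rows, each a list of 2 entries, a list of its own where there are three numbers: the shift along the world's x, y, z in mm, then the turn, a rotation vector about the world's x, y, z in rad. In form: [[[x, y, z], [wx, wy, wz]], ...]. A call has 1 to 12 rows; each row shifts and turns the commanded pose from where the row before left it; what a row does not reach is not made up. A row lasts 1/8 s, in which the tool goes at most 62.5 mm and 10.7 degrees, less where a joint would pass 70% of its speed; a pose out of reach is approached as far as the arm can. A call is refused whole if a number of a shift passes 62.5 or a number of a turn 0.188, either way. A call with a gripper value outside its range is refused whole. OPENING is the closure, from 0 (fully open) to 1 (shut), set as the call begins (- or left out, the last holds). The fingers move at their own pace and stop on an object; the grip force is fixed at half the most. Time passes only in rows, so rows that do not move let the fingers close. It gives the time, the measured TCP pose, the force and the opening at its end, in the units of the state.
- get_obs(): the state, without advancing time (a new reading comes with each control period).
- capture(name): name is "scene" or "side" or "wrist"; returns a dict with "img" (384x512x3 uint8, red, green, blue), "fx", "fy", "cx", "cy" (pixels), "k1" (the pictures are not rectified: a ray, as slopes to the right and down, at radius r is drawn at 1 + k1 r^2 times it, then the intrinsics apply), "cam_to_world" (4x4, takes a point from camera to world coordinates). Camera axes: x right, y up, looking along -z (the intrinsics and any distortion apply to the point x, -y, -z); pixel columns grow to the right and rows downward; lengths in mm; the calibration is good to about 2 mm. A picture is of the moment at which its call begins. There is no depth.
- bot.close_job(): hands the job in, once; it reports no verdict.
Trained networks look in the newest picture that a camera, given by its name, has taken for a name from the list of things; names that differ only in an ending like _2 or _b are one class to them, and where a whole thing is asked for, a point or a joint stands for the part that bears it (a point fixed in the world has none). Each returns a list of dicts, best first, with "score" (0 to 1); they miss things now and then, are a little off and sometimes report something else, mostly with a low value. They report only what shows in the picture. A call takes as long as a camera call. They do not tell look-alikes from the thing itself.
- spot_in(thing, camera): "xyz" ([x, y, z] in mm, in the coordinates of the camera as it stood for that picture, good to about 4 mm: the middle of the surface that is visible of it).
The state is a dict: "time": time; "joint_positions": joint angles; "dq": joint speeds; "tau": joint torques, N m; "tool_pos": TCP position; "tcp_rot": TCP orientation; "contact_force": force on the tool from outside, world axes, zero at the start; "moment": the same for the moment, N m; "grip_width": finger opening in mm.
Only numpy, scipy, OpenCV 4.12 (cv2) and the standard library are available. Lean on these libraries where they do the work, as an engineer would, in place of code of your own. Each camera call takes 0.05 s, during which the arm holds its last target. There are 200 camera calls.

## Task

Weigh out a batch of bar blanks on the counterweighted trip bucket. First lay the blank that lies on the bench into the green bucket; then draw the plain square blank out of the iron stand, lay it down flat on the bench and let go, take it again across its middle and lay it flat in the bucket beside the first, so that the bucket trips and dumps both blanks into its pan. Then swing the empty bucket back fully upright and let go, leaving the other things where they are.

Things in the scene. Friction and masses are not known exactly. Their poses are not given: they have to be found in the camera images.
- tipper: Fixed frame of the trip bucket. Origin on the bench under the hinge; x level towards the dump side, y along the hinge. Open aluminium pan from x = -75 to 215, 150 wide (y), 40 high, wall and floor 3; two dark posts at y = +-83, 30 by 12, 202 high, carry the hinge 190 above the bench. Sizes in mm.
- pan_center (a point): Centre of the pan's inner floor, 70 mm from the tipper's origin along the tipper's x. Axes as the tipper's. Inside, the pan is 284 along x, 144 along y, 37 deep.
- bucket_hinge (a point): Centre of the bucket's hinge axis, 190 mm above the bench, fixed. The axis is the tipper's y.
- bucket (a joint): Tilt of the bucket (rad): 0 upright (start, at a stop), 1.9 fully tipped to the dump side (stop). Over-centre: empty it stays at either end; below about 1.25 it falls back to 0, above about 1.4 on to 1.9, damped. One blank leaves it upright; two resting in it trip it. Turning it back empty takes under 6 N at the roll.
- bucket_floor (a point): Centre of the top of the green open bucket's floor; turns with it, axes as the tipper's when upright; then 71 from the hinge to the dump side, 8 below it, 182 above the bench. Floor 98 (x) by 130 (y), side walls 25 high, back 29, front only a lip sloping out, 11 high. Room for both blanks along x, side by side, each 30 off the centre line.
- weight_roll (a point): Centre of the brass counterweight roll, the handle for resetting: diameter 34, 110 long, parallel to the hinge, side arms at its ends, free from above. Turns with the bucket: upright it is 72 behind the hinge (away from the dump side) and 12 above it; tipped, 35 to the dump side of the hinge and 64 above. Grip or push it there.
- stand: Fixed dark iron stand, block 200 (x) by 64 (y) by 40 high, origin at the centre of its underside. Three square slots 23 by 23 and 30 deep, open above, at x = -66, 0, +66 mm; in them stand, in any order, the plain blank and two nail headers.
- blank_flat: Bright steel square bar blank, 80 long by 20 by 20, about 250 g, lying on the bench. Origin at its centre, long axis its x.
- blank_standing: Bright steel square bar blank of the same size, 20 by 20 by 80 long, standing in a slot of the stand, its faces parallel to the stand's sides; its top is 90 above the bench, 50 above the stand. Origin at its centre, long axis its z (upright at the start).
- header1: Blackened steel nail header in the stand, a square shank tapering to a round neck under a head of diameter 28, top 128 above the bench. Origin at its foot in the slot. To be left alone.
- header2: Second nail header, the same. To be left alone.
- calipers: Brass calipers lying on the bench, about 150 long (x) by 80 by 14 high, origin about in the middle at bench height. To be left alone.
- crucible: Squat brown clay crucible, diameter 90, 65 high, origin at the centre of its underside. To be left alone.
Things that resemble listed ones, but are neither listed nor needed, are in the scene too. Leave any orange look-alike of the blank_flat alone.

How it is judged:
By the outcome, as a careful person would: the job done as asked, in the order asked, and still so for the second after the job is handed in, with the robot touching nothing.
It also fails if it takes over 72 s, if anything falls off the work surface, if the arm or the gripper's body presses on something with over 40 N, if the wrist force passes 120 N, or if a joint passes its speed limit or range.

## Working session

There is one attempt and no reset: what is moved stays moved. The work goes in short steps, Python scripts to look and compute and a shell command to move; the robot and the scene stay as the last step left them, time stands still between calls to the robot, and variables do not carry over. Pictures are saved under pics/ and viewed, about 8 in all and at most 12, crops included, and the job is handed in when it is done.

```bash
ls; mkdir -p pics
cat > h.py <<'E'
import numpy as np, cv2
from plant import get_obs, capture, bot, spot_in
def cap(n,save=None):
    c=capture(n)
    if save: cv2.imwrite('pics/'+save,cv2.cvtColor(c['img'],cv2.COLOR_RGB2BGR))
    return c
def w2p(c,P):
    T=np.linalg.inv(np.array(c['cam_to_world'])); p=T[:3,:3]@np.array(P,float)+T[:3,3]
    x,y=p[0]/-p[2],-p[1]/-p[2]; s=1+c['k1']*(x*x+y*y)
    return np.array([c['fx']*x*s+c['cx'],c['fy']*y*s+c['cy']])
def p2w(c,u,v,z):
    a,b=(u-c['cx'])/c['fx'],(v-c['cy'])/c['fy']; x,y=a,b
    for _ in range(20):
        s=1+c['k1']*(x*x+y*y); x,y=a/s,b/s
    T=np.array(c['cam_to_world']); d=T[:3,:3]@np.array([x,-y,-1]); o=T[:3,3]
    return o+d*(z-o[2])/d[2]
def spots(c,n,thing):
    T=np.array(c['cam_to_world']); r=[]
    for d in spot_in(thing,n):
        P=T[:3,:3]@np.array(d['xyz'])+T[:3,3]; r.append((round(d['score'],2),P.round(0).tolist(),w2p(c,P).round(0).tolist()))
    return r
E
python3 - <<'E'
from h import *
o=get_obs(); print(o)
for n in ['scene','side']:
    c=cap(n,n+'0.png'); print(n,np.array(c['cam_to_world']).round(2).tolist(),c['fx'],c['k1'])
    for t in ['blank_flat','blank_standing','bucket_floor','weight_roll','stand','tipper','header1','calipers','crucible']: print(t,spots(c,n,t))
a=cv2.imread('pics/scene0.png');b=cv2.imread('pics/side0.png')
E
```

```text
pics
{'time': 0.0, 'joint_positions': array([ 1.15003981e+00,  3.42714306e-01,  1.52502190e+00, -1.95175577e-05,
        1.27538703e+00, -1.46000950e-01]), 'dq': array([-0.00054681,  0.00119195, -0.00024502, -0.00082777, -0.00079335,
       -0.00060088]), 'tau': array([-8.02065297e-04, -4.31240165e+01, -2.44210750e+01,  7.16783339e-02,
        5.60338818e-02, -1.14420366e-04]), 'tool_pos': array([142.26878194, 504.96766164, 248.04759994]), 'tcp_rot': array([-3.14007564e+00, -2.04208530e-04,  2.86684263e+00]), 'contact_force': array([ 0.09033207, -0.03889785, -0.8311798 ]), 'moment': array([-0.00932101,  0.01038746, -0.00634707]), 'grip_width': 91.6025777383828}
scene [[-0.17, -0.83, 0.54, 1143.66], [0.99, -0.14, 0.1, 45.46], [-0.0, 0.54, 0.84, 992.03], [0.0, 0.0, 0.0, 1.0]] 423.22223758829523 0.04784409943158097
blank_flat [(0.85, [510.0, -188.0, 19.0], [214.0, 187.0]), (0.76, [627.0, -160.0, 20.0], [215.0, 225.0]), (0.68, [406.0, -90.0, 22.0], [255.0, 162.0]), (0.47, [748.0, -49.0, 43.0], [247.0, 270.0])]
blank_standing [(0.65, [572.0, -300.0, 78.0], [165.0, 188.0])]
bucket_floor [(
[... 589 characters left out ...]
_flat [(0.86, [505.0, -187.0, 19.0], [224.0, 278.0]), (0.86, [400.0, -98.0, 19.0], [171.0, 254.0]), (0.74, [624.0, -166.0, 19.0], [278.0, 263.0]), (0.17, [522.0, 147.0, 194.0], [209.0, 127.0])]
blank_standing [(0.69, [564.0, -310.0, 76.0], [269.0, 305.0])]
bucket_floor [(0.59, [523.0, 149.0, 195.0], [210.0, 126.0])]
weight_roll [(0.55, [526.0, 149.0, 194.0], [211.0, 127.0])]
stand [(0.83, [489.0, -330.0, 42.0], [228.0, 334.0])]
tipper [(0.85, [530.0, 149.0, 29.0], [214.0, 181.0])]
header1 [(0.86, [435.0, -324.0, 91.0], [194.0, 319.0]), (0.64, [495.0, -318.0, 86.0], [230.0, 312.0])]
calipers [(0.59, [745.0, -197.0, 10.0], [335.0, 268.0])]
crucible [(0.6, [755.0, -69.0, 47.0], [321.0, 217.0])]
```

Run:
```python
from h import *
a=cv2.imread('pics/scene0.png')[100:320,110:460]
cv2.imwrite('pics/v1.png',cv2.resize(a,None,fx=2.28,fy=2.28,interpolation=cv2.INTER_CUBIC))
b=cv2.imread('pics/side0.png')[80:384,110:400]
cv2.imwrite('pics/v2.png',cv2.resize(b,None,fx=1.95,fy=1.95,interpolation=cv2.INTER_CUBIC))
```

```text
(no output)
```

View pics/v1.png

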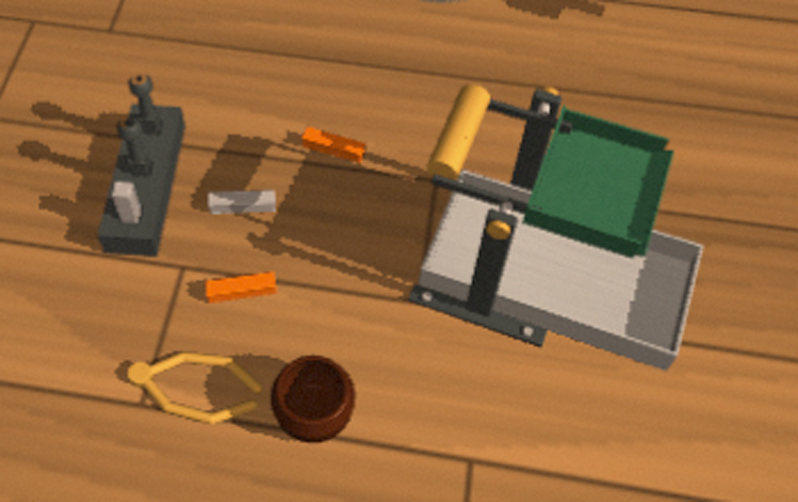

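View pics/v2.png

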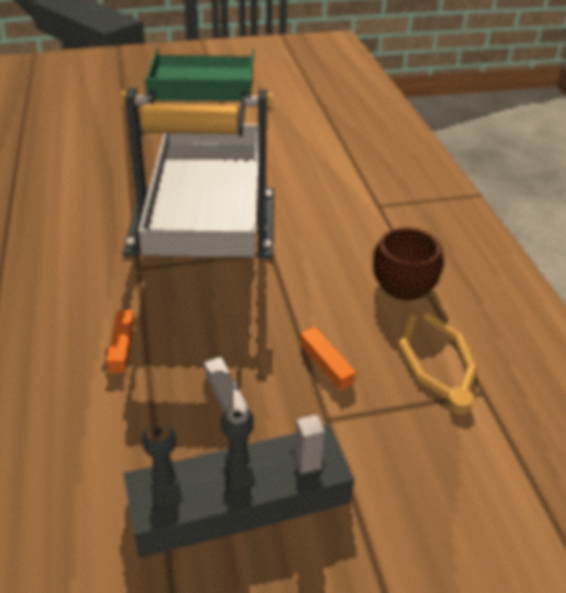

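The pictures show one bright blank on the bench at scene px (214,187), with orange look-alikes at (255,162) and (215,225). Only the bright one fits blank_flat. The plain blank stands in the near slot at (165,188), and the headers are in the other two. Next I fit the poses.

```bash
cat >> h.py <<'E'
from scipy.optimize import least_squares
def fit(obs,x0):
    # obs: list of (cam, local xyz, pixel)
    def f(q):
        C,S=np.cos(q[2]),np.sin(q[2]); r=[]
        for c,P,p in obs: r+=list(w2p(c,[q[0]+C*P[0]-S*P[1],q[1]+S*P[0]+C*P[1],P[2]])-p)
        return r
    s=least_squares(f,x0,x_scale=[10,10,.1],loss='soft_l1'); return s.x,np.array(s.fun).round(1)
E
python3 - <<'E'
from h import *
A=cap('scene');B=cap('side')
a=lambda u,v:np.array([u/2.28+110,v/2.28+100]); b=lambda u,v:np.array([u/1.95+110,v/1.95+80])
ob=[(A,[215,75,40],a(703,245)),(A,[215,-75,40],a(670,358)),
 (A,[0,-83,202],a(499,218)),(A,[0,83,202],a(545,95)),
 (A,[-75,-75,40],a(424,268)),(B,[-75,75,40],b(145,236)),(B,[-75,-75,40],b(255,236)),
 (B,[-72,55,202],b(141,118)),(B,[-72,-55,202],b(240,118))]
print('tipper',*fit(ob,[530,130,1.5]))
st=[(A,[100,-32,40],a(158,238)),(A,[100,32,40],a(102,236)),(A,[-100,-32,40],a(184,108)),
 (B,[-100,-32,40],b(138,520)),(B,[100,-32,40],b(351,482)),(B,[100,32,40],b(328,432)),(B,[-100,32,40],b(127,478))]
for s in (1,-1):
  print('stand',*fit([(c,[s*0+P[0],s*P[1],P[2]],p) for c,P,p in st],[510,-310,0.1]))
# blank flat segmentation in scene
for c,(u,v),n in((A,(214,187),'A'),(B,(224,278),'B')):
    hsv=cv2.cvtColor(c['img'],cv2.COLOR_RGB2HSV); m=((hsv[...,1]<60)&(hsv[...,2]>90)).astype(np.uint8)
    k,l,stt,ce=cv2.connectedComponentsWithStats(m)
    i=min(range(1,k),key=lambda i:np.hypot(*(ce[i]-[u,v]))); ys,xs=np.where(l==i)
    P=np.array([p2w(c,x,y,18)[:2] for x,y in zip(xs,ys)],np.float32)
    print(n,stt[i],ce[i],cv2.minAreaRect(P))
E
```

```text
tipper [525.42388875 130.52938417   1.35662006] [-1.   0.6  1.9 -0.3  0.  -0.5 -0.   0.3 -2.8  0.4 -2.9 -2.8  0.1 -1.7
  1.8  0.3 -0.7  1.1]
stand [ 5.00608615e+02 -3.06067523e+02  5.24630950e-03] [-28.7  -1.7  19.3   2.6 -19.4  -2.1  -4.2   0.7   1.8  -0.    3.5  -3.3
  -1.   -9.4]
stand [ 4.98601058e+02 -3.01159569e+02  7.05610146e-02] [ -0.6   0.9   0.1  -0.2   1.8  -0.3  -8.8 -29.9 -12.1 -33.3  11.6  20.1
   1.7  23. ]
A [202 184  28  10 234] [215.48290598 188.05555556] ((511.7576904296875, -183.6655731201172), (29.412643432617188, 75.38568115234375), 12.78335189819336)
B [215 263  22  34 327] [225.52293578 278.87767584] ((507.8939514160156, -188.21820068359375), (22.66680908203125, 90.14332580566406), 12.350390434265137)
```

```bash
python3 -m handwheel '[[[26,-49,2],[0,0,-0.09]],[[26,-49,2],[0,0,-0.09]],[[26,-49,2],[0,0,-0.09]],[[26,-49,2],[0,0,-0.09]],[[26,-49,2],[0,0,-0.09]],[[26,-49,2],[0,0,-0.09]],[[26,-49,2],[0,0,-0.09]],[[26,-49,2],[0,0,-0.09]],[[26,-49,2],[0,0,-0.09]],[[26,-49,0],[0,0,-0.09]],[[26,-49,0],[0,0,-0.09]],[[26,-49,0],[0,0,-0.09]]]'
python3 -m handwheel '[[[20,-35,-40],[0,0,0]],[[20,-35,-40],[0,0,0]],[[16,-35,-40],[0,0,0]],[[0,0,0],[0,0,0]]]'
python3 - <<'E'
from h import *
c=cap('wrist','w1.png'); T=np.array(c['cam_to_world']);print(T.round(2).tolist())
for t in ['blank_flat']: print(spots(c,'wrist',t))
A=cap('scene');B=cap('side')
a=lambda u,v:np.array([u/2.28+110,v/2.28+100]); b=lambda u,v:np.array([u/1.95+110,v/1.95+80])
st=[(A,[100,32,40],a(158,238)),(A,[100,-32,40],a(102,236)),(A,[-100,32,40],a(184,108)),
 (B,[-100,-32,40],b(138,520)),(B,[100,-32,40],b(351,482)),(B,[100,32,40],b(328,432)),(B,[-100,32,40],b(127,478))]
print('stand',*fit(st,[510,-310,0.1]))
hsv=cv2.cvtColor(c['img'],cv2.COLOR_RGB2HSV); m=((hsv[...,1]<60)&(hsv[...,2]>110)).astype(np.uint8)
k,l,stt,ce=cv2.connectedComponentsWithStats(m)
for i in range(1,k):
  if stt[i][4]>300:
    ys,xs=np.where(l==i); P=np.array([p2w(c,x,y,20)[:2] for x,y in zip(xs,ys)],np.float32); print(stt[i],ce[i].round(0),cv2.minAreaRect(P))
E
```

```text
time: 2.6
tool_pos: [455.1, -84.5, 266.9]
tcp_rot: [3.141, 0.0, 1.783]
contact_force: [0.3, 1.7, 0.1]
grip_width: 92.1
time: 3.1
tool_pos: [509.4, -189.0, 143.1]
tcp_rot: [-3.137, -0.004, 1.784]
contact_force: [-0.3, 0.9, -1.0]
grip_width: 91.7
[[0.98, -0.21, -0.05, 494.71], [0.21, 0.95, 0.25, -122.58], [-0.0, -0.25, 0.97, 278.69], [0.0, 0.0, 0.0, 1.0]]
[(0.8, [620.0, -159.0, 21.0], [383.0, 187.0]), (0.69, [504.0, -180.0, 20.0], [254.0, 183.0]), (0.62, [407.0, -89.0, 18.0], [162.0, 53.0])]
stand [ 4.99662993e+02 -3.05967666e+02  8.62945520e-02] [-1.9  0.9 -1.2  0.1 -0.4 -0.4 -2.7  4.7  1.1 -4.1  0.4 -6.3 -2.5 -5.4]
[ 244  144   22   86 1808] [255. 186.] ((506.228271484375, -184.6172332763672), (18.995756149291992, 80.0755386352539), 12.49140739440918)
[118 220  54  27 705] [147. 235.] ((415.0432434082031, -253.26031494140625), (58.94035720825195, 20.72618865966797), 50.67780685424805)
[340 220  54  27 669] [365. 235.] ((618.6929321289062, -208.23556518554688), (19.41765022277832, 58.452606201171875), 63.87738800048828)
[  90  249  326   18 5081] [251. 258.] ((517.8417358398438, -253.77099609375), (321.0192565917969, 18.600622177124023), 12.37484073638916)
[    0   335   359    49 16708] [177. 360.] ((460.5267333984375, -392.95953369140625), (407.5463562011719, 66.59294128417969), 13.010429382324219)
```

View pics/w1.png

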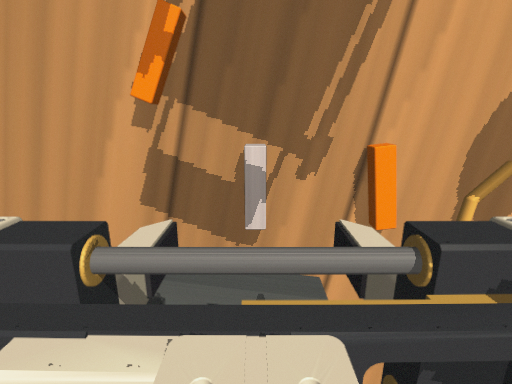

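Wrist view: the bright blank is at (255,186), between the orange bars at (383,187) and (158,52). That confirms it, so I go down to it.

```bash
python3 -m handwheel '[[[-3,4,-40],[0,0,0]],[[0,0,-40],[0,0,0]],[[0,0,-26],[0,0,0]],[[0,0,-10],[0,0,0.005]],[[0,0,0],[0,0,0]]]'
python3 -m handwheel '[[[0,0,0],[0,0,0]],[[0,0,0],[0,0,0]],[[0,0,0],[0,0,0]],[[0,0,0],[0,0,0]],[[0,0,0],[0,0,0]],[[0,0,0],[0,0,0]]]' 1
```

```text
time: 3.92
tool_pos: [507.9, -183.4, 31.7]
tcp_rot: [3.141, 0.001, 1.793]
contact_force: [-0.2, -0.2, -0.5]
grip_width: 92.2
time: 4.68
tool_pos: [507.4, -183.7, 30.7]
tcp_rot: [3.142, -0.0, 1.792]
contact_force: [0.7, 0.2, 0.1]
grip_width: 36.2
```

```bash
python3 -m handwheel '[[[0,0,-4],[0,0,0]],[[0,0,0],[0,0,0]],[[0,0,0],[0,0,0]],[[0,0,0],[0,0,0]],[[0,0,0],[0,0,0]],[[0,0,0],[0,0,0]]]' 1
python3 -m handwheel '[[[0,0,40],[0,0,0]],[[0,0,50],[0,0,0]],[[0,0,50],[0,0,0]],[[0,0,50],[0,0,0]]]'
```

```text
time: 5.42
tool_pos: [507.4, -183.7, 26.7]
tcp_rot: [3.142, -0.0, 1.792]
contact_force: [0.0, 0.1, -1.8]
grip_width: 19.6
time: 5.92
tool_pos: [507.1, -183.5, 218.4]
tcp_rot: [3.141, 0.0, 1.792]
contact_force: [1.1, -0.3, -2.7]
grip_width: 20.0
```

```bash
python3 -m handwheel '[[[0,10,40],[0,0,-0.04]],[[3,40,30],[0,0,-0.05]],[[3,50,13],[0,0,-0.06]],[[3,50,0],[0,0,-0.06]],[[3,50,0],[0,0,-0.06]],[[3,50,0],[0,0,-0.06]],[[3,44,0],[0,0,-0.05]],[[0,0,0],[0,0,-0.055]],[[0,0,0],[0,0,0]]]'
python3 - <<'E'
from h import *
c=cap('wrist','w2.png'); print(np.array(c['cam_to_world']).round(2).tolist(),get_obs()['tool_pos'])
print(spots(c,'wrist','bucket_floor'))
# overlay predicted corners
I=cv2.imread('pics/w2.png'); C,S=np.cos(1.357),np.sin(1.357)
f=lambda x,y,z:w2p(c,[525.4+C*x-S*y,130.5+S*x+C*y,z])
for x,y,z in [(22,65,182),(22,-65,182),(120,65,182),(120,-65,182),(215,75,40),(215,-75,40),(0,83,202),(0,-83,202)]:
    p=f(x,y,z); print(x,y,z,p.round(0)); cv2.circle(I,tuple(int(v) for v in p),3,(0,0,255),1)
cv2.imwrite('pics/v4.png',cv2.resize(I,None,fx=1.5,fy=1.5))
E
```

```text
time: 7.05
tool_pos: [525.1, 110.8, 299.5]
tcp_rot: [-3.141, 0.0, 1.358]
contact_force: [-0.2, -0.5, -2.2]
grip_width: 20.2
[[0.98, 0.2, 0.05, 538.8], [-0.21, 0.95, 0.25, 177.61], [-0.0, -0.26, 0.97, 434.84], [0.0, 0.0, 0.0, 1.0]] [525.23660543 110.31885587 299.58957832]
[(0.79, [538.0, 205.0, 182.0], [247.0, 82.0])]
22 65 182 [177. 148.]
22 -65 182 [327. 148.]
120 65 182 [169.  22.]
120 -65 182 [335.  23.]
215 75 40 [190. -29.]
215 -75 40 [317. -29.]
0 83 202 [150. 177.]
0 -83 202 [353. 178.]
```

View pics/v4.png

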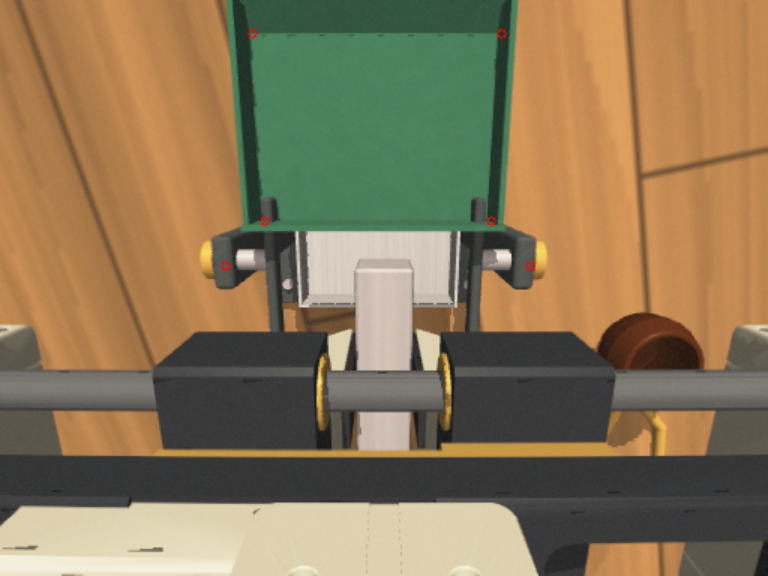

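The overlay matches the bucket floor and post tops within 2 px, so the tipper pose is good. I lay the first blank at the +28 side.

```bash
python3 -m handwheel '[[[-4,32,-5],[0,0,0]],[[-4,32,-15],[0,0,0]],[[-4,31,-20],[0,0,0]],[[0,0,-25],[0,0,0]],[[0,0,-15],[0,0,0]],[[0,0,-5],[0,0,0]],[[0,0,-3],[0,0,0]],[[0,0,0],[0,0,0]],[[0,0,0],[0,0,0]]]'
```

```text
time: 8.28
tool_pos: [513.8, 205.3, 212.4]
tcp_rot: [3.14, -0.001, 1.357]
contact_force: [-0.4, -0.6, -2.6]
grip_width: 19.8
```

```bash
python3 -m handwheel '[[[0,0,-2],[0,0,0]],[[0,0,0],[0,0,0]],[[0,0,0],[0,0,0]]]'
python3 -m handwheel '[[[0,0,0],[0,0,0]],[[0,0,0],[0,0,0]],[[0,0,0],[0,0,0]],[[0,0,0],[0,0,0]]]' 0.69
python3 -m handwheel '[[[0,0,10],[0,0,0]],[[0,0,30],[0,0,0]],[[0,-30,40],[0,0,0]],[[0,-40,0],[0,0,0]],[[0,-50,0],[0,0,0]],[[0,0,0],[0,0,0]]]'
python3 - <<'E'
from h import *
c=cap('wrist','w3.png')
E
```

```text
time: 8.65
tool_pos: [513.4, 205.4, 209.7]
tcp_rot: [3.142, -0.0, 1.357]
contact_force: [0.7, -0.3, -2.0]
grip_width: 19.9
time: 9.15
tool_pos: [513.5, 205.3, 209.9]
tcp_rot: [3.141, -0.0, 1.357]
contact_force: [-0.4, -0.6, 0.6]
grip_width: 28.6
time: 9.9
tool_pos: [513.6, 82.7, 290.6]
tcp_rot: [3.14, 0.0, 1.353]
contact_force: [0.5, 0.1, 0.1]
grip_width: 28.4
```

View pics/w3.png

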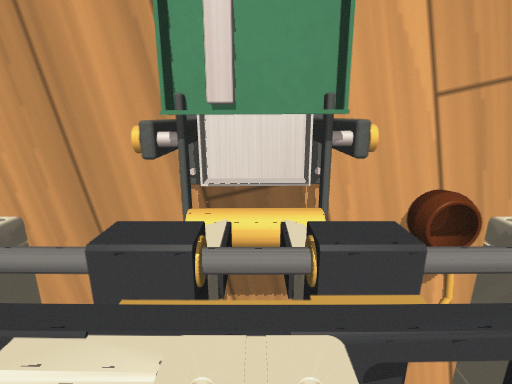

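First blank lies flat in the bucket at (220,50), bucket upright. Next I look at the stand from above.

```bash
python3 -m handwheel '[[[5,-50,0],[0,0,0.03]],[[5,-50,0],[0,0,0.04]],[[5,-50,0],[0,0,0.04]],[[6,-50,0],[0,0,0.04]],[[6,-50,0],[0,0,0.04]],[[6,-50,0],[0,0,0.04]],[[6,-50,-10],[0,0,0.04]],[[6,-50,-20],[0,0,0.03]],[[0,0,0],[0,0,0]],[[0,0,0],[0,0,0]]]' 0.5
python3 - <<'E'
from h import *
c=cap('wrist','w4.png'); print(np.array(c['cam_to_world']).round(2).tolist(),get_obs()['tool_pos'],get_obs()['joint_positions'].round(2))
print(spots(c,'wrist','blank_standing'),spots(c,'wrist','stand'),spots(c,'wrist','header1'))
I=cv2.imread('pics/w4.png'); C,S=np.cos(.086),np.sin(.086)
for x,y,z in [(100,32,40),(100,-32,40),(-100,32,40),(-100,-32,40),(66,0,90)]:
    p=w2p(c,[499.7+C*x-S*y,-306+S*x+C*y,z]); print(x,y,z,p.round(0)); cv2.circle(I,tuple(int(v) for v in p),3,(0,0,255),1)
cv2.imwrite('pics/v6.png',cv2.resize(I,None,fx=1.5,fy=1.5))
E
```

```text
time: 11.2
tool_pos: [559.1, -313.4, 259.8]
tcp_rot: [3.141, -0.001, 1.657]
contact_force: [0.1, 0.1, -0.2]
grip_width: 45.7
[[1.0, -0.08, -0.02, 552.26], [0.09, 0.96, 0.25, -245.43], [0.0, -0.25, 0.97, 395.19], [0.0, 0.0, 0.0, 1.0]] [ 559.21143608 -313.05177809  260.41964607] [-0.63  0.55  1.15  0.    1.44 -0.72]
[(0.56, [561.0, -294.0, 85.0], [260.0, 163.0]), (0.19, [503.0, -309.0, 124.0], [198.0, 180.0])] [(0.84, [514.0, -303.0, 44.0], [220.0, 162.0])] [(0.96, [439.0, -312.0, 110.0], [137.0, 175.0])]
100 32 40 [291. 137.]
100 -32 40 [289. 188.]
-100 32 40 [125. 137.]
-100 -32 40 [131. 188.]
66 0 90 [263. 170.]
```

View pics/v6.png

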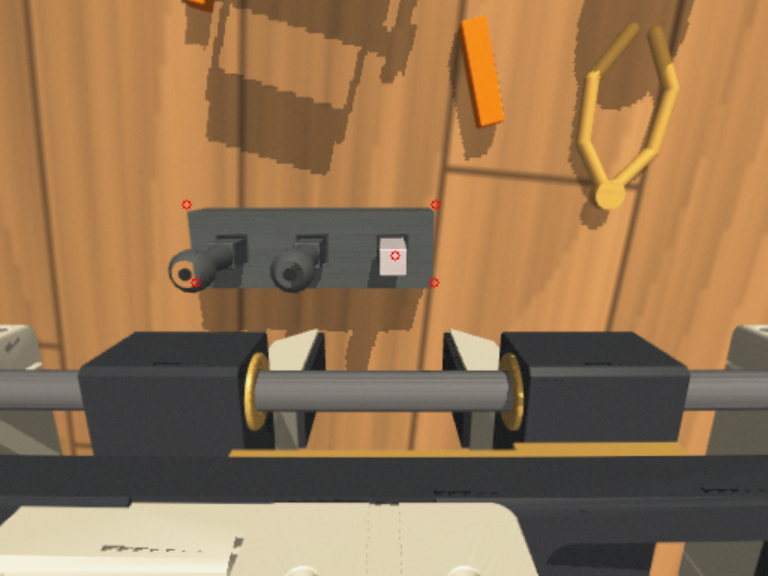

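```bash
python3 -m handwheel '[[[0,30,0],[-0.17,-0.015,0]],[[0,30,0],[-0.17,-0.015,0]],[[0,30,0],[-0.17,-0.015,0]],[[0,0,0],[-0.17,-0.015,0]],[[0,0,0],[-0.17,-0.015,0]],[[0,0,0],[-0.17,-0.015,0]],[[0,0,0],[-0.17,-0.015,0]],[[0,0,0],[0,0,0]]]'
python3 - <<'E'
from h import *
from scipy.spatial.transform import Rotation as R
o=get_obs(); print(o['joint_positions'].round(2),o['tool_pos'].round(1)); M=R.from_euler('xyz',o['tcp_rot']).as_matrix(); print(M.round(3))
c=cap('wrist'); A=cap('scene')
I=cv2.imread('pics/w4.png'); 
c={**c};
E
python3 - <<'E'
import cv2
I=cv2.imread('pics/w4.png')[140:200,235:300]; cv2.imwrite('pics/v7.png',cv2.resize(I,None,fx=8,fy=8,interpolation=cv2.INTER_CUBIC))
E
```

```text
time: 12.4
tool_pos: [588.5, -186.6, 308.7]
tcp_rot: [-3.084, 0.953, 1.636]
contact_force: [-0.3, 0.3, -0.8]
grip_width: 45.7
[-0.04  0.52  1.43 -1.    1.33  0.25] [ 588.5 -186.6  308.7]
[[-0.038  0.999 -0.005]
 [ 0.578  0.018 -0.816]
 [-0.815 -0.034 -0.578]]
```

View pics/v7.png

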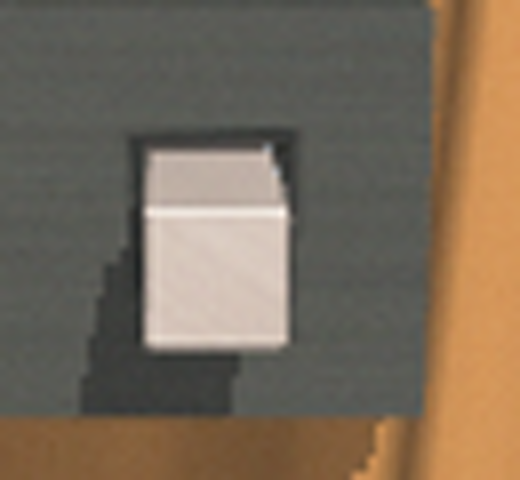

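```bash
python3 -m handwheel '[[[0,0,0],[0.08,0.007,0]],[[0,0,0],[0,0,0]]]'
cat >> h.py <<'E'
from scipy.spatial.transform import Rotation as R
def togo(gp,tilt,yaw):
    # grasp point target, tilt about the jaw axis (neg: points to -y), yaw of tool when down
    o=get_obs(); M=R.from_euler('xyz',o['tcp_rot'])
    ax=np.array([np.cos(yaw-np.pi/2),np.sin(yaw-np.pi/2),0])
    G=R.from_rotvec(tilt*ax)*R.from_euler('xyz',[np.pi,0,yaw])
    t=np.array(gp)-3*G.as_matrix()[:,2]
    print('shift',(t-o['tool_pos']).round(1),'turn',(G*M.inv()).as_rotvec().round(3),'q',o['joint_positions'].round(2),'tcp target',t.round(1))
E
python3 - <<'E'
from h import *
c=capture('wrist'); c['cam_to_world']=[[1.0,-0.08,-0.02,552.26],[0.09,0.96,0.25,-245.43],[0,-0.25,0.97,395.19],[0,0,0,1]]
c2=c; print(p2w(c,262,174.9,90), c['fx'],c['k1'])
print(get_obs()['tool_pos'])
togo([565,-292,66+80],-0.873,1.657)
E
```

```text
time: 12.75
tool_pos: [586.2, -190.3, 308.2]
tcp_rot: [-3.078, 0.873, 1.636]
contact_force: [0.5, 0.3, 0.7]
grip_width: 45.7
[ 563.84055545 -304.2555707    90.        ] 290.7410695588265 -0.018342883465200674
[ 586.01909031 -190.06196498  307.68275606]
shift [ -21.2  -99.6 -159.8] turn [ 0.004 -0.042  0.07 ] q [-0.07  0.5   1.41 -0.91  1.32  0.18] tcp target [ 564.8 -289.7  147.9]
```

```bash
python3 -m handwheel '[[[-6,-6,-45],[0,-0.02,0.035]],[[-6,-6,-45],[0,-0.02,0.035]],[[-6,-6,-45],[0,0,0]],[[-5,-6,-45],[0,0,0]],[[0,-6,-30],[0,0,0]],[[0,0,0],[0,0,0]],[[0,0,0],[0,0,0]]]'
python3 - <<'E'
from h import *
togo([563,-222,66],-0.873,1.657)
c=cap('wrist','w5.png'); print(spots(c,'wrist','blank_standing'),spots(c,'wrist','header1'))
cv2.imwrite('pics/v8.png',cv2.imread('pics/w5.png'))
E
```

```text
time: 13.68
tool_pos: [583.5, -203.6, 123.4]
tcp_rot: [-3.092, 0.798, 1.659]
contact_force: [-0.4, -0.1, -0.3]
grip_width: 46.0
shift [-20.7 -16.1 -55.5] turn [-0.072 -0.039  0.034] q [-0.12  0.68  1.61 -1.    1.01  0.45] tcp target [ 562.8 -219.7   67.9]
[(0.73, [559.0, -290.0, 60.0], [226.0, 213.0])] [(0.82, [504.0, -300.0, 54.0], [166.0, 208.0]), (0.71, [437.0, -309.0, 46.0], [99.0, 201.0])]
```

View pics/v8.png

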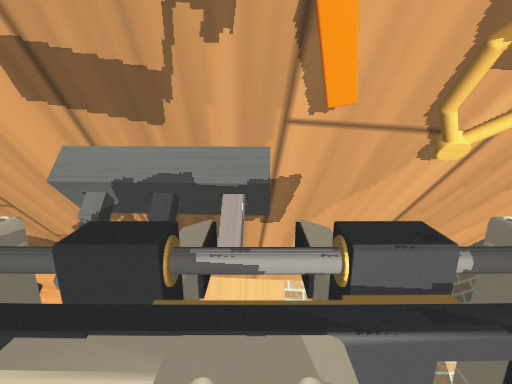

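Run:
```python
from h import *
c=capture('wrist')
for P in [(554,-294,40),(574,-293,40),(564,-294,90),(564,-294,40)]: print(P,w2p(c,P).round(1))
togo([563,-232,110],-0.611,1.657)
```

```text
(554, -294, 40) [221.9 194.4]
(574, -293, 40) [243.6 195. ]
(564, -294, 90) [228.5 247.2]
(564, -294, 40) [232.7 195. ]
shift [-21.  -26.8 -11.4] turn [ 0.189 -0.02   0.03 ] q [-0.12  0.68  1.61 -1.    1.01  0.45] tcp target [ 562.9 -230.3  112.5]
```

The projected blank foot (222..244, row 195) matches the picture, so the blank is at (564,-304).

```bash
python3 -m handwheel '[[[-10,-13,-6],[0.09,-0.01,0.015]],[[-11,-14,-6],[0.099,-0.01,0.015]],[[0,0,-30],[0,0,0]],[[0,0,0],[0,0,0]],[[0,0,0],[0,0,0]]]'
python3 - <<'E'
from h import *
togo([563,-292.7,79],-0.611,1.657)
E
```

```text
time: 14.5
tool_pos: [563.1, -230.4, 81.6]
tcp_rot: [-3.14, 0.611, 1.658]
contact_force: [0.5, -0.7, 0.0]
grip_width: 46.1
shift [ -0.3 -60.6  -0.1] turn [ 0.    -0.001 -0.001] q [-0.25  0.66  1.69 -0.88  0.78  0.3 ] tcp target [ 562.9 -291.    81.5]
```

```bash
python3 -m handwheel '[[[0,-20,0],[0,0,0]],[[0,-20,0],[0,0,0]],[[0,-14,0],[0,0,0]],[[0,-6.5,0],[0,0,0]],[[0,0,0],[0,0,0]]]'
python3 -m handwheel '[[[0,0,0],[0,0,0]],[[0,0,0],[0,0,0]],[[0,0,0],[0,0,0]],[[0,0,0],[0,0,0]],[[0,0,0],[0,0,0]],[[0,0,0],[0,0,0]]]' 1
python3 - <<'E'
from h import *
togo([563,-292.7,79],-0.611,1.657)
E
```

```text
time: 15.12
tool_pos: [562.3, -291.7, 80.6]
tcp_rot: [-3.14, 0.61, 1.657]
contact_force: [-0.4, 0.7, -0.7]
grip_width: 46.0
time: 15.88
tool_pos: [562.7, -290.9, 80.7]
tcp_rot: [-3.14, 0.61, 1.658]
contact_force: [1.1, 2.7, 0.5]
grip_width: 19.6
shift [ 0.1 -0.1  0.8] turn [-0.001 -0.001 -0.   ] q [-0.35  0.67  1.66 -0.89  0.73  0.22] tcp target [ 562.9 -291.    81.5]
```

```bash
python3 -m handwheel '[[[0,0,15],[0,0,0]],[[0,0,25],[0,0,0]],[[0,0,30],[0,0,0]],[[0,0,30],[0,0,0]],[[0,40,10],[0,0,0]],[[0,45,0],[0,0,0]],[[0,45,0],[0,0,0]],[[0,45,0],[0,0,0]],[[0,40,0],[0,0,0]],[[0,0,0],[0,0,0]]]'
python3 -m handwheel '[[[0,0,0],[0.156,0.0135,0]],[[0,0,0],[0.156,0.0135,0]],[[0,0,0],[0.156,0.0135,0]],[[0,0,0],[0.156,0.0135,0]],[[0,0,0],[0.156,0.0135,0]],[[0,0,0],[0.156,0.0135,0]],[[0,0,0],[0.156,0.0135,0]],[[0,0,0],[0.156,0.0135,0]],[[0,0,0],[0.156,0.0135,0]],[[0,0,0],[0.156,0.0135,0]],[[0,0,0],[0,0,0]]]'
python3 - <<'E'
from h import *
togo([563,-75,100],0.96,1.657)
E
```

```text
time: 17.12
tool_pos: [562.6, -73.5, 191.2]
tcp_rot: [-3.14, 0.609, 1.662]
contact_force: [-0.4, -0.4, -2.7]
grip_width: 19.5
time: 18.5
tool_pos: [561.9, -78.5, 188.6]
tcp_rot: [-3.136, -0.956, 1.651]
contact_force: [0.0, -0.3, -2.7]
grip_width: 19.6
shift [  1.4   1.  -86.8] turn [ 0.005 -0.003  0.001] q [-0.62  0.77  1.31  0.69  1.75 -0.83] tcp target [563.2 -77.4 101.7]
```

```bash
python3 -m handwheel '[[[0,0,-45],[0,0,0]],[[0,0,-45],[0,0,0]],[[0,0,-35],[0,0,0]],[[0,0,-23],[0,0,0]],[[0,0,0],[0,0,0]]]'
python3 -m handwheel '[[[0,0,-5],[0.005,0,0]],[[0,0,-4],[0,0,0]],[[0,0,-3],[0,0,0]],[[0,0,0],[0,0,0]]]'
python3 - <<'E'
from h import *
togo([563,-75,22],0.96,1.657)
B=cap('side'); print(spots(B,'side','blank_standing'),spots(B,'side','blank_flat'))
p=w2p(B,[563,-60,20]).astype(int); print(p)
I=cv2.cvtColor(B['img'],cv2.COLOR_RGB2BGR)[p[1]-90:p[1]+90,p[0]-120:p[0]+120]; cv2.imwrite('pics/v9.png',cv2.resize(I,None,fx=3,fy=3,interpolation=cv2.INTER_CUBIC))
E
```

```text
time: 19.12
tool_pos: [562.4, -75.8, 42.3]
tcp_rot: [-3.14, -0.955, 1.658]
contact_force: [0.3, -0.4, -1.5]
grip_width: 19.8
time: 19.62
tool_pos: [562.6, -76.1, 30.7]
tcp_rot: [3.141, -0.96, 1.659]
contact_force: [-0.1, 0.1, -2.6]
grip_width: 19.7
shift [ 0.6 -1.4 -7. ] turn [-0.     0.    -0.002] q [-0.61  0.99  1.36  0.68  1.54 -1.  ] tcp target [563.2 -77.4  23.7]
[(0.4, [558.0, -13.0, 27.0], [235.0, 218.0])] [(0.89, [400.0, -100.0, 18.0], [171.0, 255.0])]
[240 233]
```

View pics/v9.png

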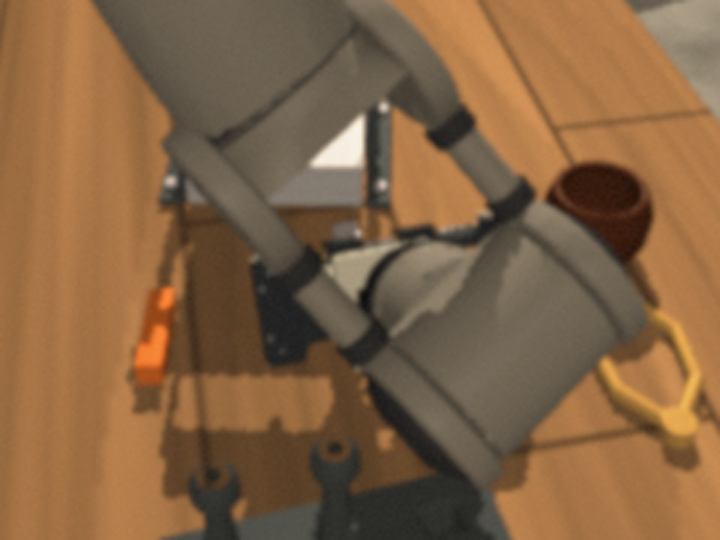

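The arm hides the blank and is clear of everything so far. I go down in small steps, watching the force.

```bash
python3 -m handwheel '[[[0,0,-3],[0,0,0]],[[0,0,-2],[0,0,0]],[[0,0,0],[0,0,0]]]'
python3 -m handwheel '[[[0,0,-1],[0,0,0]],[[0,0,0],[0,0,0]]]'
python3 -m handwheel '[[[0,0,-1],[0,0,0]],[[0,0,0],[0,0,0]]]'
```

```text
time: 20.15
tool_pos: [562.5, -76.0, 25.4]
tcp_rot: [-3.141, -0.961, 1.658]
contact_force: [-0.5, 0.0, -3.2]
grip_width: 19.6
time: 20.4
tool_pos: [562.6, -76.0, 24.9]
tcp_rot: [3.141, -0.961, 1.659]
contact_force: [0.1, -0.0, -0.5]
grip_width: 20.0
time: 20.65
tool_pos: [562.6, -76.1, 24.8]
tcp_rot: [3.14, -0.962, 1.66]
contact_force: [-1.6, -1.5, 4.6]
grip_width: 19.8
```

```bash
python3 -m handwheel '[[[0,0,0],[0,0,0]],[[0,0,0],[0,0,0]],[[0,0,0],[0,0,0]],[[0,0,0],[0,0,0]]]' 0.5
python3 -m handwheel '[[[0,0,15],[0,0,0]],[[0,0,40],[0,0,0]],[[0,0,40],[0,0,0]],[[0,0,20],[-0.12,-0.01,0]],[[0,0,0],[-0.16,-0.0135,0]],[[0,0,0],[-0.16,-0.0135,0]],[[0,0,0],[-0.16,-0.0135,0]],[[0,0,0],[-0.16,-0.0135,0]],[[0,0,0],[-0.16,-0.0135,0]],[[0,0,0],[-0.04,-0.003,0]],[[0,0,0],[0,0,0]]]'
python3 - <<'E'
from h import *
togo([560,-45,150],0,1.657)
c=cap('wrist','w6.png'); print(spots(c,'wrist','blank_flat'))
hsv=cv2.cvtColor(c['img'],cv2.COLOR_RGB2HSV); m=((hsv[...,1]<60)&(hsv[...,2]>110)).astype(np.uint8); m[215:]=0
k,l,stt,ce=cv2.connectedComponentsWithStats(m)
for i in range(1,k):
  if stt[i][4]>300:
    ys,xs=np.where(l==i); P=np.array([p2w(c,x,y,20)[:2] for x,y in zip(xs,ys)],np.float32); print(stt[i],ce[i].round(0),cv2.minAreaRect(P))
E
```

```text
time: 21.15
tool_pos: [562.6, -76.0, 23.6]
tcp_rot: [3.141, -0.96, 1.659]
contact_force: [-0.5, 0.3, -0.4]
grip_width: 45.6
time: 22.52
tool_pos: [562.5, -75.0, 139.8]
tcp_rot: [-3.139, 0.003, 1.659]
contact_force: [-0.7, 0.1, -0.1]
grip_width: 45.8
shift [-2.5 30.  13.2] turn [ 0.003 -0.002 -0.002] q [-0.27  0.52  1.55 -0.    1.06 -0.35] tcp target [560. -45. 153.]
[(0.68, [406.0, -82.0, 19.0], [86.0, 185.0]), (0.41, [619.0, -167.0, 22.0], [305.0, 288.0])]
[ 149    0  162   50 4060] [251.  16.] ((529.0545654296875, 60.64369201660156), (125.37230682373047, 35.22593688964844), 4.871321201324463)
[ 245  115   23   89 1923] [256. 158.] ((559.240478515625, -45.4250373840332), (19.47968864440918, 78.18103790283203), 4.500797271728516)
```

View pics/w6.png

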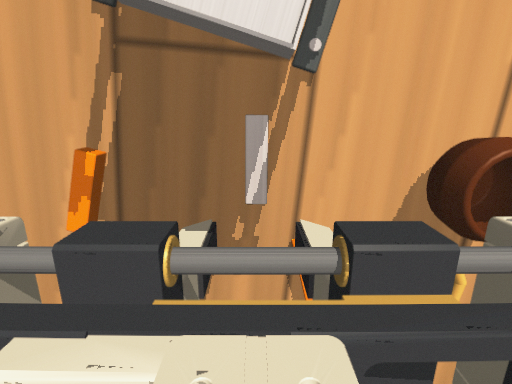

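The blank lies flat at (256,158), world (559,-45). I regrasp it across the middle.

```bash
python3 -m handwheel '[[[-3,29.5,-13],[0,0,0]],[[0,0,-45],[0,0,0]],[[0,0,-35],[0,0,0]],[[0,0,-20],[0,0,0]],[[0,0,0],[0,0,0]]]'
python3 -m handwheel '[[[0,0,0],[0,0,0]],[[0,0,0],[0,0,0]],[[0,0,0],[0,0,0]],[[0,0,0],[0,0,0]],[[0,0,0],[0,0,0]]]' 1
```

```text
time: 23.25
tool_pos: [559.0, -47.2, 24.4]
tcp_rot: [-3.136, 0.002, 1.655]
contact_force: [0.7, 0.7, 0.1]
grip_width: 45.9
time: 23.88
tool_pos: [559.9, -46.7, 26.2]
tcp_rot: [-3.139, 0.003, 1.657]
contact_force: [-0.8, -1.2, 4.1]
grip_width: 20.0
```

```bash
python3 -m handwheel '[[[0,0,35],[0,0,0]],[[0,0,50],[0,0,0]],[[0,0,55],[0,0,0]],[[0,0,55],[0,0,-0.05]],[[2,30,45],[0,0,-0.05]],[[2,45,24],[0,0,-0.05]],[[2,50,0],[0,0,-0.05]],[[2,50,0],[0,0,-0.05]],[[0,45,0],[0,0,-0.05]],[[0,20,-20],[0,0,0]],[[0,0,0],[0,0,0]],[[0,0,0],[0,0,0]]]'
python3 - <<'E'
from h import *
togo([567.9,193.9,207],0,1.357)
E
```

```text
time: 25.38
tool_pos: [567.6, 192.8, 269.7]
tcp_rot: [-3.138, 0.004, 1.357]
contact_force: [0.3, -0.1, -2.7]
grip_width: 19.8
shift [  0.3   1.1 -59.7] turn [ 0.003 -0.004 -0.   ] q [ 0.2   0.47  1.27 -0.    1.41  0.41] tcp target [567.9 193.9 210. ]
```

```bash
python3 -m handwheel '[[[0,1,-30],[0,0,0]],[[0,0,-20],[0,0,0]],[[0,0,-7],[0,0,0]],[[0,0,-2.5],[0,0,0]],[[0,0,0],[0,0,0]]]'
python3 -m handwheel '[[[0,0,0],[0,0,0]],[[0,0,2],[0,0,0]],[[0,0,30],[0,0,0]],[[0,0,60],[0,0,0]],[[0,0,60],[0,0,0]],[[0,0,0],[0,0,0]]]' 0.69
python3 - <<'E'
from h import *
A=cap('scene','s2.png'); I=cv2.imread('pics/s2.png')[120:300,270:470]; cv2.imwrite('pics/v11.png',cv2.resize(I,None,fx=3,fy=3,interpolation=cv2.INTER_CUBIC))
E
```

```text
time: 26.0
tool_pos: [568.1, 194.2, 211.1]
tcp_rot: [-3.14, 0.002, 1.357]
contact_force: [0.1, -0.2, -2.8]
grip_width: 19.5
time: 26.75
tool_pos: [569.0, 194.9, 368.7]
tcp_rot: [3.134, -0.002, 1.357]
contact_force: [0.4, -0.0, -0.8]
grip_width: 28.7
```

```bash
python3 -m handwheel '[[[0,0,30],[0,0,0]],[[0,-40,20],[0,0,0]],[[0,-50,0],[0,0,0]],[[0,-50,0],[0,0,0]],[[0,-50,0],[0,0,0]],[[0,-50,0],[0,0,0]],[[0,0,0],[0,0,0]],[[0,0,0],[0,0,0]]]'
python3 - <<'E'
from h import *
A=cap('scene','s3.png'); print(spots(A,'scene','blank_flat'),spots(A,'scene','weight_roll'),spots(A,'scene','bucket_floor'))
I=cv2.imread('pics/s3.png')[110:310,190:470]; cv2.imwrite('pics/v11.png',cv2.resize(I,None,fx=2.8,fy=2.8,interpolation=cv2.INTER_CUBIC))
E
```

```text
time: 27.8
tool_pos: [567.4, -45.3, 411.1]
tcp_rot: [-3.136, 0.003, 1.357]
contact_force: [-1.0, 0.7, 0.0]
grip_width: 28.4
[(0.81, [625.0, -160.0, 18.0], [215.0, 225.0]), (0.65, [406.0, -89.0, 18.0], [256.0, 163.0]), (0.55, [506.0, 158.0, 21.0], [339.0, 204.0])] [(0.76, [535.0, 140.0, 172.0], [341.0, 179.0])] [(0.57, [532.0, 136.0, 175.0], [340.0, 177.0]), (0.38, [436.0, -309.0, 79.0], [176.0, 147.0])]
```

View pics/v11.png

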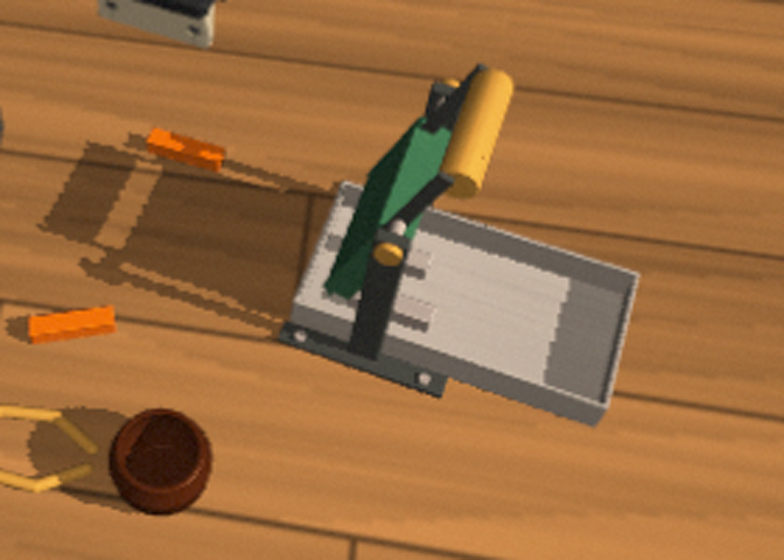

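The bucket has tipped and both blanks lie in the pan, at about (405,260) and (415,310) in the crop. The roll is over the dump side, clear from above. I push it back from the dump side with closed fingers.

```bash
python3 -m handwheel '[[[-4,45,0],[0,0,0]],[[-4,45,0],[0,0,0]],[[-4,45,0],[0,0,0]],[[-4,45,0],[0,0,0]],[[-4,45,0],[0,0,0]],[[-4,34,-20],[0,0,0]],[[0,0,-45],[0,0,0]],[[0,0,-45],[0,0,0]],[[0,0,-33],[0,0,0]],[[0,0,0],[0,0,0]],[[0,0,0],[0,0,0]]]' 1
python3 - <<'E'
from h import *
togo([543.4,213.5,265],0,1.357)
E
```

```text
time: 29.38
tool_pos: [544.1, 214.1, 270.8]
tcp_rot: [-3.14, 0.002, 1.358]
contact_force: [0.3, 0.4, 0.6]
grip_width: 0.4
shift [-0.7 -0.6 -2.8] turn [ 0.002 -0.001 -0.001] q [ 0.24  0.44  1.31 -0.    1.39  0.46] tcp target [543.4 213.5 268. ]
```

```bash
python3 -m handwheel '[[[-2,-8,-2],[0,0,0]],[[-2,-8,0],[0,0,0]],[[-2,-8,0],[0,0,0]],[[-2,-8,0],[0,0,0]],[[-2,-8,0],[0,0,0]],[[-1.5,-8,0],[0,0,0]]]'
python3 -m handwheel '[[[-2,-8,0],[0,0,0]],[[-2,-8,0],[0,0,0]],[[-2,-8,0],[0,0,0]],[[-1.5,-8,0],[0,0,0]],[[-1.5,-8,0],[0,0,0]],[[-1,-6,0],[0,0,0]],[[0,0,0],[0,0,0]]]'
python3 -m handwheel '[[[0,0,0],[0,0,0]],[[0,0,0],[0,0,0]],[[0,0,0],[0,0,0]],[[0,0,0],[0,0,0]]]'
python3 - <<'E'
from h import *
A=cap('scene'); print(spots(A,'scene','weight_roll'),spots(A,'scene','bucket_floor'))
E
```

```text
time: 30.12
tool_pos: [531.8, 164.6, 267.2]
tcp_rot: [-3.138, 0.003, 1.357]
contact_force: [-0.7, 1.7, 0.8]
grip_width: 0.6
time: 31.0
tool_pos: [522.1, 119.0, 267.2]
tcp_rot: [-3.138, 0.003, 1.357]
contact_force: [-0.5, 0.5, 0.5]
grip_width: 0.6
time: 31.5
tool_pos: [522.1, 119.6, 267.1]
tcp_rot: [-3.138, 0.003, 1.357]
contact_force: [0.0, 0.4, 0.8]
grip_width: 0.5
[(0.59, [539.0, 197.0, 180.0], [366.0, 182.0]), (0.48, [497.0, 151.0, 22.0], [337.0, 200.0])] [(0.61, [536.0, 198.0, 183.0], [367.0, 180.0])]
```

```bash
python3 -m handwheel '[[[0,0,30],[0,0,0]],[[0,0,50],[0,0,0]],[[0,-40,30],[0,0,0]],[[-15,-50,0],[0,0,0]],[[-15,-50,0],[0,0,0]],[[-15,-50,0],[0,0,0]],[[-15,-50,0],[0,0,0]],[[0,0,0],[0,0,0]],[[0,0,0],[0,0,0]],[[0,0,0],[0,0,0]],[[0,0,0],[0,0,0]],[[0,0,0],[0,0,0]]]'
python3 - <<'E'
from h import *
A=cap('scene','s4.png')
C,S=np.cos(1.357),np.sin(1.357); f=lambda x,y,z:w2p(A,[525.4+C*x-S*y,130.5+S*x+C*y,z]).round(0)
print('upright roll',f(-72,0,202),'floor corners',f(120,65,182),f(120,-65,182),f(71,0,182)); print(get_obs()['contact_force'])
a=cv2.imread('pics/s4.png')[100:300,110:460]; cv2.imwrite('pics/v12.png',cv2.resize(a,None,fx=2.28,fy=2.28,interpolation=cv2.INTER_CUBIC))
a0=cv2.imread('pics/scene0.png'); d=cv2.absdiff(a0,cv2.imread('pics/s4.png')).max(2)[:,290:400]; ys,xs=np.where(d[130:250]>60); print(len(xs))
E
```

```text
time: 33.15
tool_pos: [462.3, -119.9, 377.2]
tcp_rot: [-3.138, 0.003, 1.359]
contact_force: [-0.1, 0.3, 0.6]
grip_width: 0.6
upright roll [310. 158.] floor corners [395. 167.] [382. 211.] [368. 182.]
[0.50560188 0.53896865 1.38335717]
213
```

View pics/v12.png

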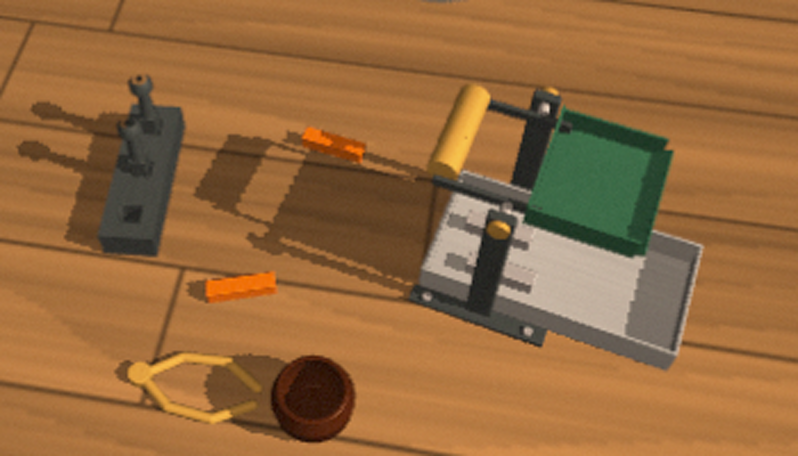

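The bucket is upright with the roll exactly where it started, at crop (460,130). Both blanks are in the pan, and everything else is where it was.

```bash
python3 -c "
from plant import bot; print(bot.close_job())"
```

```text
the job is handed in; nothing more can be done
None
```

The job is done and handed in at about 33 s of the 72 s allowed; no verdict was reported.

- **What I did:** I laid the bench blank in the bucket. I then drew the plain blank from the stand, laid it flat on the bench, let go, and took it again across its middle. Laid beside the first, it tripped the bucket, which dumped both blanks into the pan. Last, I pushed the roll back with closed fingers until the bucket fell upright, and moved the arm away.
- **Last checks:** The final scene picture shows the bucket upright with the roll where it started, and both blanks in the pan. The headers, calipers, crucible and orange bars look unmoved. The highest force shown after any move was about 5 N.
- **What went wrong on the way:**
  - The steeper tilt I first wanted for drawing the blank stopped at joint 4's limit of -1.0 rad, so I used 35° instead.
  - The networks sometimes gave the bucket floor and the roll the same position, so I went by the pictures there.

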